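Click-test the latching switches and tally the rejects

ROBOT

A 6-joint arm with a two-finger parallel gripper is mounted at the origin on the work surface. World frame = base frame: x ahead of the robot, y to its left, z up, the work surface at z = 0. Lengths are in mm, angles in rad, forces in N, time in s.
With the tool pointing down it reaches from about 375 to 900 mm from the base axis. Payload 3.1 kg.
Tool frame: the origin (TCP) lies between the finger pads; the fingertips stand 14 mm ahead of it and the grasp point (between the pads) lies 5 mm behind it; z points along the fingers, y is the line along which they close (so a half turn about z gives the same grasp; the last joint's range is limited). The gripper opens to 85 mm and grips with 20 to 120 N. Pads are 22 mm wide; open, the fingers measure 114 mm over their backs; the gripper's body (76 mm by 85 mm) begins 54 mm behind the grasp point. The pads swing forward as they close: fully open they stand 13 mm farther back than shut.
Start: joints at [-1.369, 0.527, 1.433, -0, 1.181, -0.178], TCP at [232.31, -580.197, 245.31] pointing down, gripper open.
Joint ranges: [-3.08, 3.08], [-0.75, 2.2], [0.22, 2.44], [-1.43, 4.57], [0, 2.65], [-2.85, 2.85]. Speed limits (rad/s): [2.79, 2.79, 3.14, 3.14, 3.14, 3.14].

INTERFACE

Orientations are given as a 3x3 rotation matrix whose columns are the frame's x, y, z axes.
In Python, from workcell import env, jaws, viewer, find_in gives the robot as it stands. The module is installed in compiled form; this text tells all that it offers. Calls block until the motion is done:
- env.reach(position, orientation): joint-space move of the TCP to a pose.
- env.movel(position, rotation=None, v=150, f_stop=None): straight line of the TCP; rotation=None keeps the orientation; v is the mean speed in mm/s. With f_stop (N) it stops when the force on the tool has changed by that much, and returns True; else False.
- env.movej(angles): joint-space move.
- jaws.command_gripper(opening, squeeze=None): opening from 0.0 (shut) to 1.0 (fully open); squeeze is the grip in N (None keeps the last); returns when the fingers have stopped.
- env.dwell(seconds).
- env.ik(position, orientation): joint angles nearest the present ones, or None.
- env.observe(): the state.
- viewer.get_image(name): name is "scene" or "side" or "wrist"; returns a dict with "image" (480x640x3 uint8, red, green, blue), "K" (3x3 intrinsics, pixels), "R" (3x3) and "t" (3): a world point X has camera coordinates R X + t. Camera axes: x right, y down, z forward; pixel columns grow to the right and rows downward; lengths in mm; the calibration is good to about 2 mm. A picture is of the moment at which its call begins. There is no depth.
A pose or a line that the arm cannot do raises env.Unreachable and nothing moves.
- env.hand_in(): hands the job in; it is judged then, once.
Trained networks look in the newest picture that a camera, given by its name, has taken for a name from the list of things; names that differ only in an ending like _2 or _b are one class to them, and where a whole thing is asked for, a point or a joint stands for the part that bears it (a point fixed in the world has none). Each returns a list of dicts, best first, with "p" (0 to 1); they miss things now and then, are a little off and sometimes report something else, mostly with a low value. They report only what shows in the picture. A call takes as long as a camera call. They do not tell look-alikes from the thing itself.
- find_in(camera, target): "xyz" ([x, y, z] in mm, in world coordinates, good to about 4 mm: the middle of the surface that is visible of it).
The state is a dict: "clock": time; "joints": joint angles; "joint_velocities": joint speeds; "joint_efforts": joint torques, N m; "tcp_pos": TCP position; "tcp_rot": TCP orientation; "contact_force": force on the tool from outside, world axes, zero at the start; "wrist_torque": the same for the moment, N m; "width": opening from 0.0 (shut) to 1.0 (fully open); "grip_force": force on a finger pad.
Only numpy, scipy, OpenCV 4.12 (cv2) and the standard library are available. Lean on these libraries where they do the work, as an engineer would, in place of code of your own. Each camera call takes 0.05 s, during which the arm holds its last target. There are 200 camera calls.

TASK

Test every power switch on the bench by clicking its button fully down. Lay those whose button stays down in the wide shallow stock tray and those whose button pops back up in the long narrow returns bin, each flat on the floor of its tray with the button upwards, and leave the tally dial clicked to the number of faulty ones you set aside. Leave the mug, the tape roll and the carton alone.

Things in the scene. Friction and masses are not known exactly. Their poses are not given: they have to be found in the camera images.
- switch_a: latching power switch: a grey plastic box 66 long (its x) x 44 wide (its y) x 28 mm high with a white round push button, 26 mm across, in the middle of the top; 100 g. Origin at the centre of the underside, z up through the button. All look alike; some are faulty. None while absent: 4 or 5 of the seven are on the bench in any run
- switch_b: another switch, exactly like switch_a
- switch_c: another switch, exactly like switch_a
- switch_d: another switch, exactly like switch_a
- switch_e: another switch, exactly like switch_a
- switch_f: another switch, exactly like switch_a
- switch_g: another switch, exactly like switch_a
- button_a (a joint): push button of switch_a, in m: 0 = fully up (its flat top 40 mm above the switch's underside), 0.009 = fully down (top 31 mm above the underside, still 3 mm proud of the box). Takes under 4 N to push right down. A sound button snaps over half way down and stays at about 0.009 (pushing it again leaves it there, it cannot be unlatched); a faulty one springs back up when let go, though not quite all the way: it then rests at about 0.002
- button_b (a joint): push button of switch_b, as button_a
- button_c (a joint): push button of switch_c, as button_a
- button_d (a joint): push button of switch_d, as button_a
- button_e (a joint): push button of switch_e, as button_a
- button_f (a joint): push button of switch_f, as button_a
- button_g (a joint): push button of switch_g, as button_a
- stock_tray: stock tray for sound switches: the wide, shallow, nearly square cardboard tray, 230 (its x) x 240 (its y) mm outside, walls 5 mm thick and 22 mm high, floor 5 mm thick; fastened down. Origin at the centre of its underside. It may be on either side of the bench
- returns_bin: returns bin for faulty switches: the long, narrow black plastic bin, 290 (its x) x 130 (its y) mm outside, walls 5 mm thick and 30 mm high, floor 5 mm thick; fastened down. Origin at the centre of its underside. On the other side of the bench from the stock tray
- dial (a joint): tally dial, rad, grows clockwise seen from above; it clicks into four detents: 0 (mark without a stud) = none, 0.5 (one white stud) = one, 1.0 (two studs) = two, 1.5 (three studs) = three. Stops at -0.12 and 1.62. Stands near 0 at the start. Takes up to about 0.06 N m to turn; let go, it settles into the nearest detent
- dial_grip (a point): point on the dial's axis at the height to grip, 58 mm above the bench: the dial is a black upright bar 44 mm long (along this point's x, which points to the white pointer line, and turns with the dial), 14 mm thick (y) and 32 mm high, its top 11 mm above this point, over a round skirt 48 mm across and 8 mm thick. It stands in the middle of a fixed grey box 116 x 116 x 30 mm
- mug: bystander: white mug, 76 mm across, 90 mm high, origin at the centre of its underside
- tape_roll: bystander: roll of clear tape lying flat, 90 mm across, 24 mm high, origin at the centre of its underside
- carton: bystander: closed small carton 80 x 120 x 50 mm, origin at the centre of its underside
Not all that is in view belongs to the job. Leave any blue look-alike of the switch_b alone. Leave any purple look-alike of the part that bears dial alone.

How it is judged:
By the outcome, as a careful person would: the job done as asked, in the order asked, and still so for the second after the job is handed in, with the robot touching nothing.
Of switch_f, switch_a only 1 to 1 are there at a start; the rules pass over those that are not, and their reading is None.
Of switch_b, switch_e only 1 to 1 are there at a start; the rules pass over those that are not, and their reading is None.
Of switch_d, switch_g only 1 to 2 are there at a start; the rules pass over those that are not, and their reading is None.
At some moment in a run one of switch_a, switch_b, switch_c, switch_d, switch_e, switch_f, switch_g may be knocked a few centimetres aside while the robot is not near it.
Once in a run the grip may slacken for a moment while it holds something.
It also fails if it takes over 200 s, if anything falls off the work surface, if the arm or the gripper's body presses on something with over 40 N, if the wrist force passes 120 N, or if a joint passes its speed limit or range.

## Working session

There is one attempt and no reset: what is moved stays moved. The work goes in short steps, each a Python script; the robot and the scene stay as the last script left them, time stands still between calls to the robot, and variables do not carry over. Pictures are saved under pics/ and viewed, at most 14 in all, crops included, and the job is handed in when it is done.

```bash
mkdir -p pics; ls
python3 - <<'E'
from workcell import env,jaws,viewer,find_in
import cv2
for c in ["scene","side"]:
    r=viewer.get_image(c); cv2.imwrite(f"pics/{c}0.png",r["image"][:,:,::-1])
    R,t=r["R"],r["t"]; print(c,(-R.T@t).round(),r["K"][0,0])
    for n in ["switch_a","stock_tray","returns_bin","dial","dial_grip","mug","tape_roll","carton"]:
        for d in find_in(c,n):
            if d["p"]>0.2:
                X=r["K"]@(R@d["xyz"]+t); print(n,[round(v) for v in d["xyz"]],round(d["p"],2),(X[:2]/X[2]).round())
print(env.observe()["clock"])
E
```

```text
pics
scene [1240.   88.  907.] 498.2349359050758
switch_a [449, 61, 27] 0.88 [352. 227.]
switch_a [556, 109, 27] 0.86 [370. 265.]
switch_a [560, -118, 28] 0.77 [269. 258.]
switch_a [315, -157, 27] 0.76 [271. 183.]
switch_a [447, 174, 28] 0.71 [400. 230.]
switch_a [440, -57, 31] 0.62 [303. 220.]
stock_tray [522, 382, 5] 0.56 [492. 268.]
returns_bin [483, -387, 2] 0.73 [167. 231.]
dial [673, 11, 41] 0.65 [320. 301.]
dial [772, 391, 52] 0.57 [517. 360.]
dial_grip [776, 387, 48] 0.71 [515. 363.]
dial_grip [671, 8, 42] 0.68 [319. 300.]
mug [770, 216, 52] 0.66 [422. 350.]
mug [441, -58, 30] 0.28 [303. 220.]
tape_roll [757, -216, 20] 0.69 [205. 332.]
carton [815, -26, 47] 0.61 [292. 361.]
side [ 406.  888. 1029.] 597.3461263869012
switch_a [542, 122, 26] 0.98 [316. 290.]
switch_a [434, 186, 31] 0.93 [362. 321.]
switch_a [437, 71, 30] 0.81 [368. 278.]
switch_a [426, -47, 27] 0.77 [379. 240.]
switch_a [301, -148, 31] 0.71 [437. 215.]
switch_a [546, -109, 27] 0.68 [332. 214.]
stock_tray [516, 386, 6] 0.91 [304. 410.]
stock_tray [662, 22, 50] 0.24 [271. 241.]
returns_bin [475, -389, 2] 0.66 [375. 152.]
dial [664, 26, 52] 0.95 [270. 241.]
dial [754, 397, 50] 0.6 [175. 383.]
dial_grip [760, 398, 49] 0.56 [171. 383.]
mug [770, 221, 56] 0.59 [196. 303.]
mug [795, -6, 54] 0.47 [217. 223.]
tape_roll [748, -212, 25] 0.85 [260. 176.]
carton [793, -10, 50] 0.63 [218. 223.]
0.9
```

View pics/scene0.png

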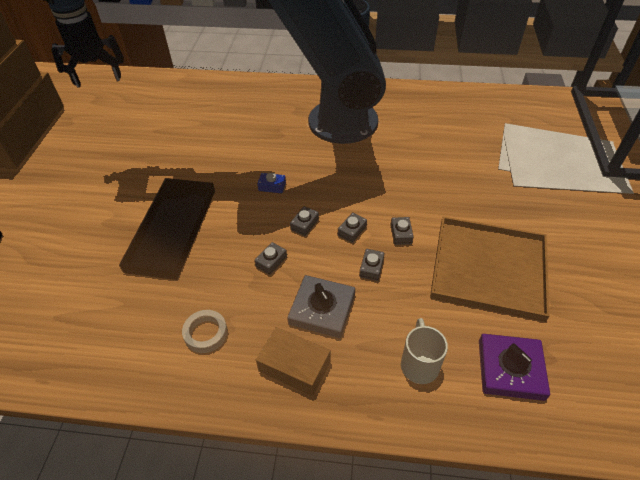

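View pics/side0.png

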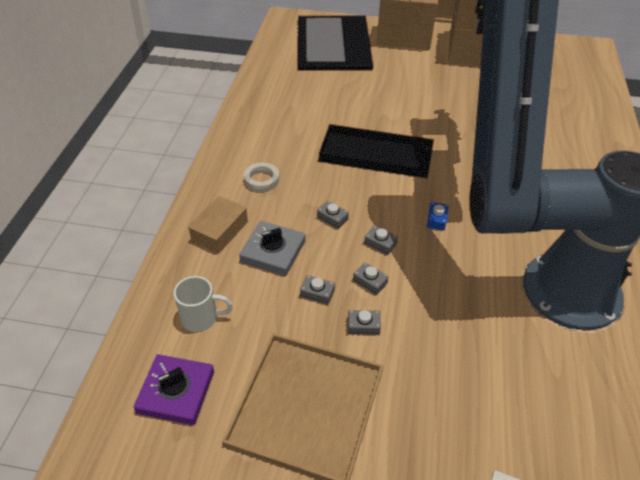

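Candidates for switches: the grey boxes in the scene picture at (305,220), (352,227), (402,230), (372,265) and (270,258). The blue one at (271,183) is a look-alike. The dial is the grey box at (320,301), and the purple one at (515,363) is a look-alike. The stock tray is at (492,268) and the returns bin at (168,230). One close crop will check this choice.

```bash
cat > h.py <<'E'
from workcell import env,jaws,viewer,find_in
import numpy as np, cv2
def proj(r,X):
    p=r["K"]@(r["R"]@np.array(X,float)+r["t"]); return p[:2]/p[2]
def back(r,uv,z):
    c=-r["R"].T@r["t"]; d=r["R"].T@np.linalg.inv(r["K"])@[uv[0],uv[1],1]
    return c+d*(z-c[2])/d[2]
def Rz(a):  # tool down, closing line (tool y) at heading a
    y=np.array([np.cos(a),np.sin(a),0]); z=np.array([0,0,-1.]); return np.array([np.cross(y,z),y,z]).T
def ortho(r,x0,x1,y0,y1,z,s=1.0):  # top view: cols=y growing left->right, rows=x growing down
    w,h=int((y1-y0)*s),int((x1-x0)*s)
    src=np.float32([proj(r,(x,y,z)) for x,y in [(x0,y0),(x0,y1),(x1,y1),(x1,y0)]])
    M=cv2.getPerspectiveTransform(src,np.float32([(0,0),(w,0),(w,h),(0,h)]))
    return cv2.warpPerspective(r["image"],M,(w,h))[:,:,::-1]
E
python3 - <<'E'
from h import *
r=viewer.get_image("scene"); s=viewer.get_image("side")
im=r["image"][:,:,::-1]
cv2.imwrite("pics/crop.png",cv2.resize(im[165:335,245:425],None,fx=3.3,fy=3.3,interpolation=cv2.INTER_CUBIC))
a=ortho(s,330,660,-480,-300,30,1.6); b=ortho(r,380,680,240,530,22,1.76)
h=max(a.shape[0],b.shape[0]); pad=lambda m:cv2.copyMakeBorder(m,0,h-m.shape[0],0,4,cv2.BORDER_CONSTANT)
print(a.shape,b.shape); cv2.imwrite("pics/trays.png",np.hstack([pad(a),pad(b)]))
print([ (k,proj(viewer.get_image("wrist"),(232,-580,230)).round()) for k in [0]])
E
```

```text
(528, 288, 3) (528, 510, 3)
[(0, array([320., 308.]))]
```

View pics/crop.png

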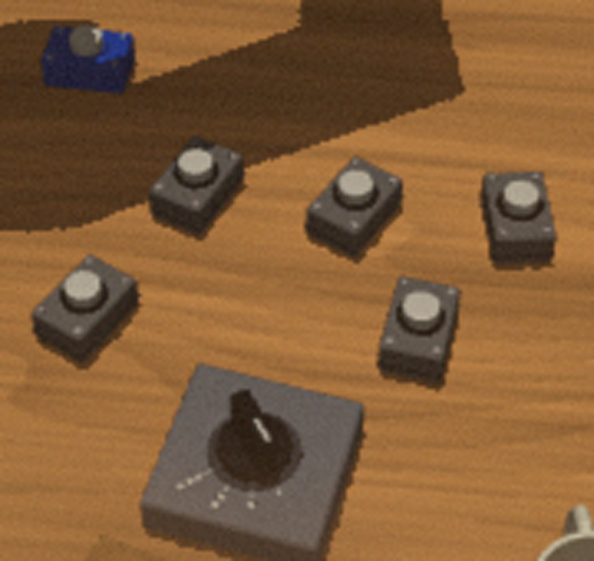

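View pics/trays.png

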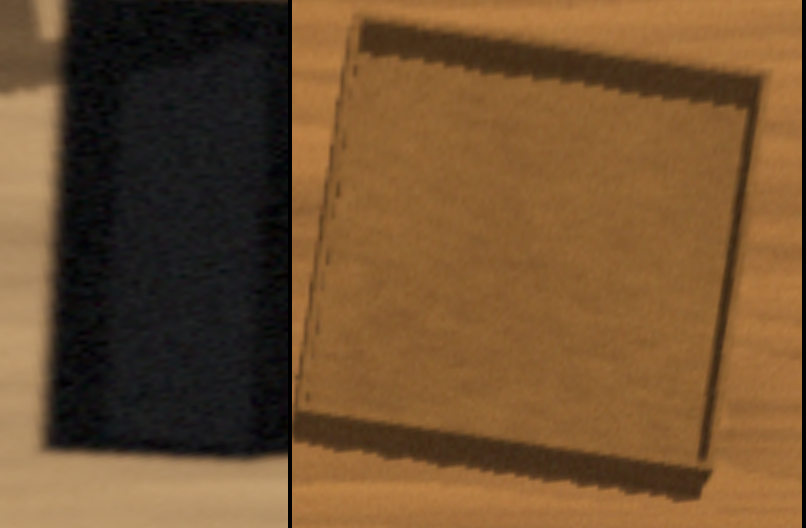

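The crop shows five grey switches, all with buttons up. The blue one at the top left is the decoy. The grey box's dial has its pointer near the mark without a stud, and the studs run clockwise. I measured the tray corners off the rectified view: centre about (517,376), heading about -0.15.

```bash
cat >> h.py <<'E'
def boxes(r,x,y,w=60,z=28,s=3):
    """grey boxes' top faces near (x,y) in picture r: list of (x,y,yaw of long axis,len,wid)"""
    o=ortho(r,x-w,x+w,y-w,y+w,z,s); hsv=cv2.cvtColor(np.ascontiguousarray(o),cv2.COLOR_BGR2HSV)
    m=((hsv[:,:,1]<70)&(hsv[:,:,2]>25)).astype(np.uint8)
    m=cv2.morphologyEx(m,cv2.MORPH_OPEN,np.ones((9,9))); m=cv2.morphologyEx(m,cv2.MORPH_CLOSE,np.ones((15,15)))
    out=[]
    for c in cv2.findContours(m,cv2.RETR_EXTERNAL,cv2.CHAIN_APPROX_NONE)[0]:
        if cv2.contourArea(c)<1200*s*s: continue
        p=cv2.boxPoints(cv2.minAreaRect(c))/s; e=[p[1]-p[0],p[2]-p[1]]
        e.sort(key=np.linalg.norm); v=e[1]; cx,cy=p.mean(0)
        out.append((x-w+cy,y-w+cx,np.arctan2(v[0],v[1]),np.linalg.norm(e[1]),np.linalg.norm(e[0])))
    out=[(a,b,(t+np.pi/2)%np.pi-np.pi/2,l,q) for a,b,t,l,q in out]
    # t here = angle from +y towards +x ; heading = pi/2 - t
    out=[(a,b,(np.pi/2-t+np.pi/2)%np.pi-np.pi/2,l,q) for a,b,t,l,q in out]
    return out,o,m
E
python3 - <<'E'
from h import *
s=viewer.get_image("side"); o=ortho(s,300,660,-500,-260,30,2)
m=(o.max(2)<60).astype(np.uint8); m=cv2.morphologyEx(m,cv2.MORPH_CLOSE,np.ones((9,9)))
c=max(cv2.findContours(m,cv2.RETR_EXTERNAL,cv2.CHAIN_APPROX_NONE)[0],key=cv2.contourArea)
(u,v),(w,h),a=cv2.minAreaRect(c); print("bin",300+v/2,-500+u/2,w/2,h/2,a)
env.reach([480,35,400],Rz(0)); r=viewer.get_image("wrist")
print(env.observe()["clock"],"cam",-r["R"].T@r["t"])
cv2.imwrite("pics/w1.png",r["image"][:,:,::-1])
for d in find_in("wrist","switch_a"): print(np.round(d["xyz"]),round(d["p"],2),[np.round(b,2) for b in boxes(r,*d["xyz"][:2])[0]])
E
```

```text
bin 470.0541534423828 -366.06011962890625 164.0276641845703 287.1212158203125 2.9814612865448
3.5667 cam [479.98917086 115.07859818 528.01545587]
[434.  60.  27.] 0.89 [array([436.95,  60.62,  -1.07,  65.2 ,  44.96], dtype=float32)]
[ 548. -114.   23.] 0.79 [array([ 548.11, -114.07,   -1.07,   69.82,   48.54], dtype=float32)]
[ 307. -143.   30.] 0.74 []
[428. -57.  30.] 0.71 [array([427.91, -54.01,  -1.16,  65.06,  48.96], dtype=float32)]
[543. 115.  28.] 0.7 [array([543.3 , 111.85,  -1.41,  65.82,  43.77], dtype=float32)]
[440. 176.  23.] 0.63 [array([435.41, 176.25,   1.42,  65.28,  44.95], dtype=float32)]
```

View pics/w1.png

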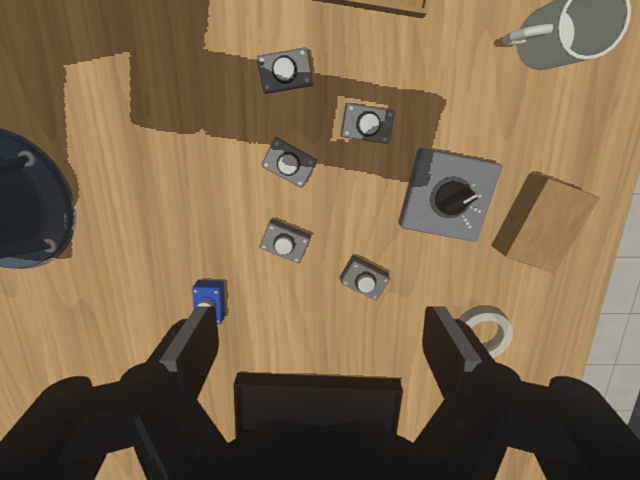

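The wrist view matches: grey switches at (285,68), (368,123), (288,162), (285,240) and (366,282), and the blue decoy at (208,300). Next I press each one and check its resting height by a light second touch.

```bash
sed -i '/# t here/d;/out=\[(a,b,(np.pi\/2-t/d' h.py
python3 - <<'E'
from h import *
jaws.command_gripper(0.0)
P=[(436.9,60.6),(427.9,-54),(548.1,-114),(543.3,111.9),(435.4,176.3)]
for x,y in P:
    env.reach([x,y,75],Rz(0)); env.movel([x,y,62],v=100)
    a=env.movel([x,y,43],v=25,f_stop=8); z1=env.observe()["tcp_pos"][2]-14
    env.movel([x,y,62],v=80); env.dwell(0.1)
    b=env.movel([x,y,43.5],v=20,f_stop=1.5); z2=env.observe()["tcp_pos"][2]-14
    print(x,y,a,round(z1,1),b,round(z2,1),env.observe()["clock"]); env.movel([x,y,80],v=150)
env.reach([480,35,400],Rz(0)); r=viewer.get_image("wrist")
print(env.observe()["clock"])
s=viewer.get_image("side")
t=[]
for d in find_in("wrist","switch_a"):
    b=boxes(r,*d["xyz"][:2])[0]; print(np.round(d["xyz"]),round(d["p"],2),[np.round(q,2) for q in b])
t=[]
for x,y in P:
    u,v=proj(s,(x,y,30)).astype(int); t.append(cv2.resize(s["image"][v-25:v+25,u-25:u+25,::-1],(160,160),interpolation=cv2.INTER_CUBIC))
cv2.imwrite("pics/t1.png",np.hstack(t))
E
```

```text
436.9 60.6 True 30.4 True 30.7 7.8917
427.9 -54 True 31.0 True 34.9 10.875
548.1 -114 True 30.6 True 30.8 14.0833
543.3 111.9 True 30.6 True 30.8 17.625
435.4 176.3 True 31.1 True 35.1 20.6417
22.3667
[ 546. -116.   25.] 0.91 [array([ 5.4808e+02, -1.1408e+02, -5.0000e-01,  7.0200e+01,  4.9050e+01],
      dtype=float32)]
[440. 176.  26.] 0.9 [array([4.3539e+02, 1.7627e+02, 1.6000e-01, 6.5450e+01, 4.4950e+01],
      dtype=float32)]
[ 302. -150.   36.] 0.85 []
[434.  60.  28.] 0.81 [array([436.99,  60.67,  -0.5 ,  65.31,  44.96], dtype=float32)]
[543. 115.  26.] 0.59 [array([ 5.4330e+02,  1.1205e+02, -1.6000e-01,  6.5850e+01,  4.3330e+01],
      dtype=float32)]
[428. -55.  28.] 0.56 [array([ 4.2796e+02, -5.3850e+01, -4.1000e-01,  6.4860e+01,  4.8990e+01],
      dtype=float32)]
```

View pics/t1.png

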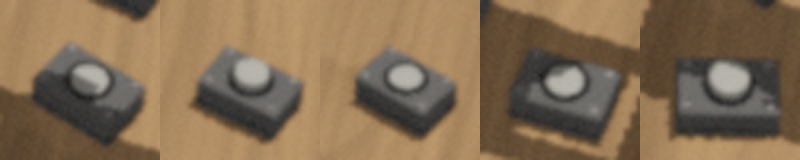

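The readings and the crops agree. The switches at (428,-54) and (435,176) are faulty: they rest about 35 mm high under the light touch and look tall. The other three latched. Now I place them, starting with one faulty switch.

```bash
cat >> h.py <<'E'
def best(pos,a):
    c=[]
    for k in (-1,0,1):
        q=env.ik(pos,Rz(a+k*np.pi))
        if q is not None: c.append((abs(q[5]),a+k*np.pi))
    return Rz(min(c)[1])
def look(x,y):
    """camera straight above (x,y); returns fresh box pose"""
    R=best([x,y,200],np.pi/2) if False else Rz(0)
    env.reach(np.array([x,y,200])-80*R[:,0],R); r=viewer.get_image("wrist")
    b=[q for q in boxes(r,x,y,75)[0] if 55<q[3]<80 and 36<q[4]<56]
    b.sort(key=lambda q:np.hypot(q[0]-x,q[1]-y)); print("look",[np.round(q,2).tolist() for q in b])
    return b[0] if b else None
def pick(x,y):
    b=look(x,y)
    if b is None: return False
    x,y,h=map(float,b[:3]); R=best([x,y,100],h+np.pi/2)
    jaws.command_gripper(0.78); env.reach([x,y,85],R)
    if env.movel([x,y,17],v=120,f_stop=12): print("BUMP",env.observe()["tcp_pos"]); env.movel([x,y,120]); return False
    jaws.command_gripper(0.0,60); env.movel([x,y,110],v=150)
    o=env.observe(); print("held",round(o["width"],3),round(o["grip_force"],1)); return o["width"]>0.4
def place(c,h,dx,dy):
    p=np.array(c)+[np.cos(h)*dx-np.sin(h)*dy,np.sin(h)*dx+np.cos(h)*dy]; x,y=p
    R=best([x,y,110],h+np.pi/2); env.reach([x,y,110],R)
    o=env.observe(); print("arrive",round(o["width"],3),round(o["grip_force"],1))
    if o["width"]<0.4: return False
    env.movel([x,y,34],v=150); s=env.movel([x,y,21.5],v=40,f_stop=6); o=env.observe()
    print("placed",p.round(),s,round(o["tcp_pos"][2],1),round(o["width"],3))
    jaws.command_gripper(0.7); env.movel([x,y,110],v=200); print("clock",env.observe()["clock"]); return True
TRAY=((517.5,376.5),-0.15); BIN=((472,-384),-0.05)
E
python3 - <<'E'
from h import *
if pick(428,-54): place(*BIN,-65,0)
env.reach([480,-290,300],Rz(0)); r=viewer.get_image("wrist"); cv2.imwrite("pics/b1.png",r["image"][:,:,::-1])
E
```

```text
look [[426.29998779296875, -57.61000061035156, -0.4099999964237213, 65.0199966430664, 43.150001525878906]]
held 0.502 61.1
arrive 0.504 61.0
placed [ 407. -381.] True 23.1 0.501
clock 30.8
```

```bash
ls pics
```

```text
b1.png
crop.png
scene0.png
side0.png
t1.png
trays.png
w1.png
```

View pics/b1.png

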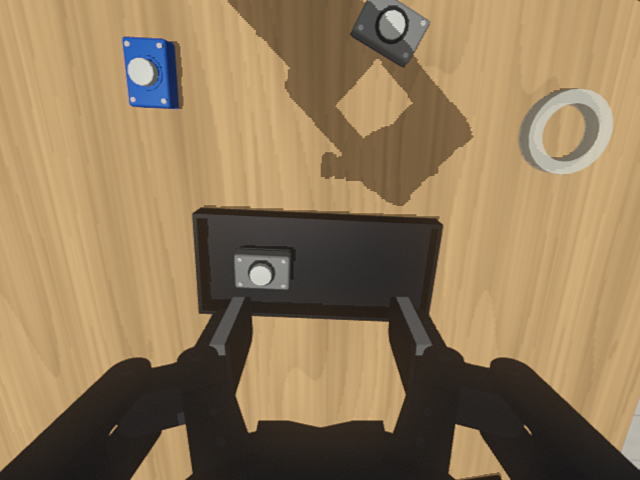

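The first switch lies flat in the bin at (262,270), button up and clear of the walls. Next are the rest, stopping on any failure.

Run:
```python
from h import *
for p,t,s in [((435,176),BIN,(60,0)),((437,61),TRAY,(-52,50)),((543,112),TRAY,(52,50)),((548,-114),TRAY,(0,-50))]:
    if not (pick(*p) and place(*t,*s)): print("FAIL",p); break
env.reach([480,35,400],Rz(0)); r=viewer.get_image("wrist"); print(env.observe()["clock"])
for n in("switch_a","dial_grip"):
  for d in find_in("wrist",n): print(n,np.round(d["xyz"]),round(d["p"],2))
w=viewer.get_image("scene"); cv2.imwrite("pics/s2.png",w["image"][:,:,::-1])
o=ortho(r,590,740,-70,100,62,4); cv2.imwrite("pics/dial.png",o)
```

```text
look [[434.4800109863281, 177.41000366210938, 0.1599999964237213, 64.83000183105469, 43.220001220703125]]
held 0.501 61.6
arrive 0.498 61.6
placed [ 532. -387.] True 23.2 0.501
clock 41.1167
look [[435.94000244140625, 59.560001373291016, -0.5, 64.80000305175781, 43.119998931884766]]
held 0.508 61.2
arrive 0.503 61.2
placed [474. 434.] True 23.1 0.502
clock 48.8417
look [[543.989990234375, 111.72000122070312, -0.1599999964237213, 65.12000274658203, 43.209999084472656]]
held 0.501 62.6
arrive 0.504 62.6
placed [576. 418.] True 23.3 0.502
clock 56.7333
look [[549.1300048828125, -118.91000366210938, -0.49000000953674316, 65.05999755859375, 43.27000045776367]]
held 0.497 62.7
arrive 0.497 62.6
placed [510. 327.] True 23.3 0.502
clock 65.525
67.1
switch_a [ 300. -146.   31.] 0.85
switch_a [ 409. -363.   31.] 0.83
switch_a [ 533. -365.   28.] 0.82
switch_a [783. 214.  51.] 0.61
dial_grip [658.  19.  49.] 0.95
```

View pics/s2.png

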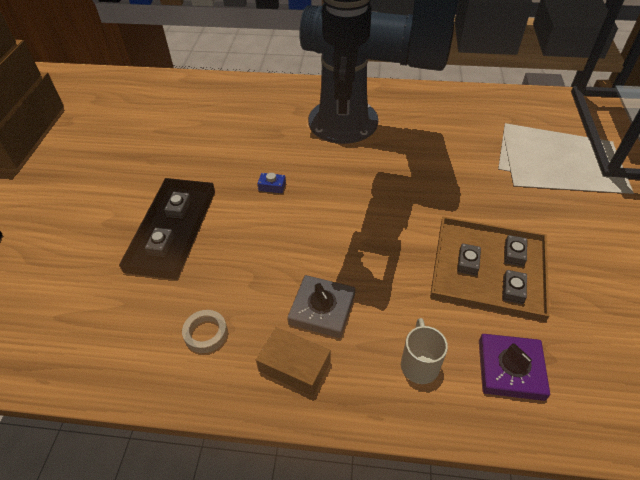

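View pics/dial.png

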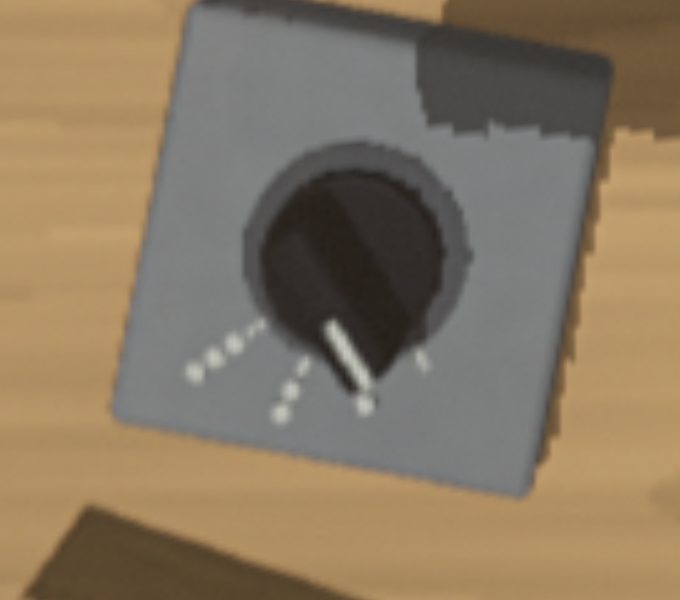

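All five switches are placed: two in the bin, three in the tray, and the bystanders have not moved. The dial view shows the pointer ending at (368,388) on the raised bar, and marks from 0 at (421,360) to three studs at (195,372), running clockwise. I'll take one look from straight above for the headings.

Run:
```python
from h import *
env.reach([658,14-80,220],Rz(0)); r=viewer.get_image("wrist")
o30=ortho(r,590,730,-60,90,30,4); o69=ortho(r,590,730,-60,90,69,4)
hsv=cv2.cvtColor(np.ascontiguousarray(o30),cv2.COLOR_BGR2HSV)
m=((hsv[:,:,1]<70)).astype(np.uint8); m=cv2.morphologyEx(m,cv2.MORPH_OPEN,np.ones((15,15)))
c=max(cv2.findContours(m,cv2.RETR_EXTERNAL,cv2.CHAIN_APPROX_NONE)[0],key=cv2.contourArea)
(u,v),wh,a=cv2.minAreaRect(c); print("box",590+v/4,-60+u/4,np.array(wh)/4,a)
cv2.imwrite("pics/d2.png",np.hstack([o30,o69])[:, :].copy() if False else cv2.resize(np.hstack([o30,o69]),None,fx=.66,fy=.66))
```

```text
box 665.1280517578125 12.1270751953125 [114.19644165 114.44720459] 10.84030532836914
```

View pics/d2.png

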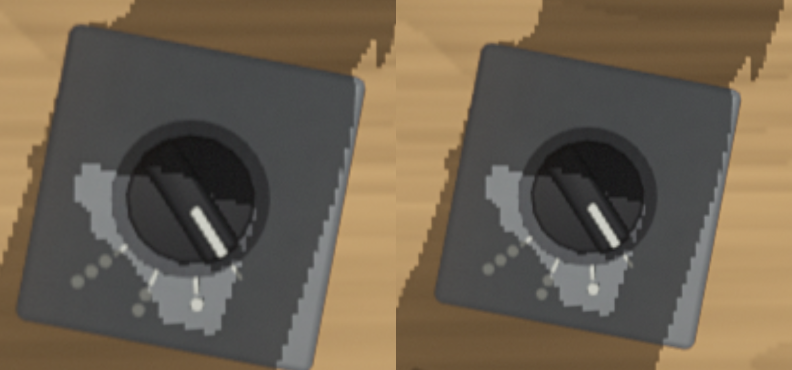

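The pointer heading is about 0.58. The marks sit at about 0.55, 0.05, -0.45 and -0.95 for 0, 1, 2 and 3, and the axis is at (665,13). I grip the bar and turn it 1.0 rad clockwise.

Run:
```python
from h import *
x,y,h=665,13.3,0.57+np.pi/2
R=best([x,y,100],h-0.5); k=np.arctan2(R[1,1],R[0,1])-(h-0.5); h+=k
jaws.command_gripper(0.55); env.reach([x,y,110],Rz(h))
print("bump",env.movel([x,y,55],v=100,f_stop=10))
jaws.command_gripper(0.0,35); print(env.observe()["width"])
for i in range(1,6): env.movel([x,y,55],Rz(h-0.2*i),v=100)
o=env.observe(); print(o["contact_force"].round(1) if hasattr(o["contact_force"],"round") else o["contact_force"],o["wrist_torque"],o["joints"][5])
jaws.command_gripper(0.55); env.movel([x,y,130],v=150)
env.reach([658,14-80,220],Rz(0)); env.dwell(.2); r=viewer.get_image("wrist")
cv2.imwrite("pics/d3.png",np.hstack([ortho(r,600,730,-60,90,z,2.6) for z in(30,69)])); print(env.observe()["clock"])
```

```text
bump False
0.15847269107078008
[ 1.7 -6.7  4.5] [-1.10125847 -0.17700606 -0.02701001] 1.8512006354829509
75.6833
```

View pics/d3.png

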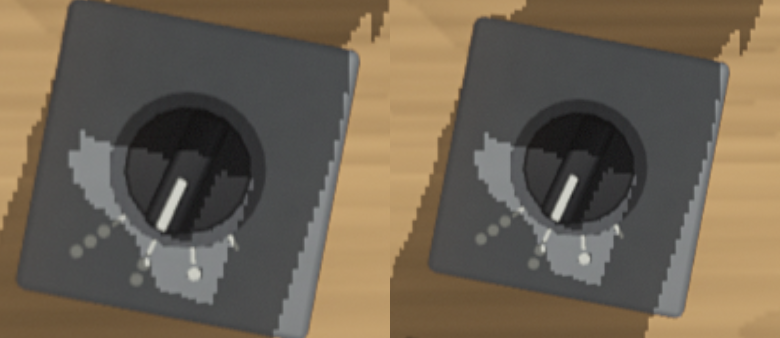

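The pointer now lies on the two-stud mark, at heading about -0.42. One last look at both containers before handing in.

Run:
```python
from h import *
env.movel([600,-66,300],v=200)
w=viewer.get_image("scene")["image"][:,:,::-1]; s=viewer.get_image("side")["image"][:,:,::-1]
cv2.imwrite("pics/fin.png",np.hstack([cv2.resize(s[120:180,310:440],(390,180)),cv2.resize(w[210:325,425:555],(390,345))[:180] if False else cv2.resize(w[210:325,425:555],(390,180))]))
```

```text
(no output)
```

View pics/fin.png

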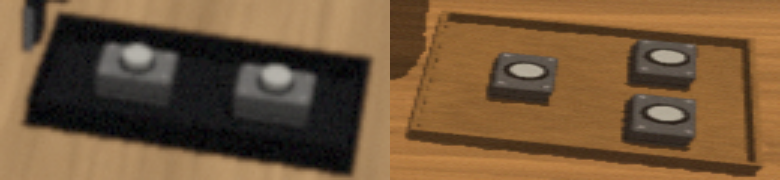

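The bin holds two switches with their buttons up, at (137,70) and (275,90). The tray holds three latched ones, all flat.

```bash
python3 -c "
from workcell import env
print(env.hand_in())"
```

```text
the job is handed in; nothing more can be done
None
```

I tested all five switches and handed the job in: three sound ones are in the stock tray, two faulty ones are in the returns bin, and the dial is clicked to two.

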